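# Close the jar at the food bank sorting table

## Robot

A 6-joint arm with a two-finger parallel gripper is mounted at the origin on the work surface. World frame = base frame: x ahead of the robot, y to its left, z up, the work surface at z = 0. Lengths are in mm, angles in rad, forces in N, time in s.
With the tool pointing down it reaches from about 400 to 925 mm from the base axis. Payload 12.5 kg.
Tool frame: the origin (TCP) lies where the fingers leave the gripper's body, on its centre line; the fingertips stand 78 mm ahead of it and the grasp point (between the pads) lies 59 mm ahead of it; z points along the fingers, y is the direction in which the jaws open and shut (so a half turn about z gives the same grasp; the last joint's range is limited). The gripper opens to 95 mm and grips with 3 to 60 N. Pads are 20 mm wide; open, the fingers measure 119 mm over their backs; the gripper's body (75 mm by 180 mm) begins 59 mm behind the grasp point.
Start: joints at [1.114, 0.491, 1.559, -0, 1.092, -0.106], TCP at [214.762, 586.954, 292.261] pointing down, gripper open.
Joint ranges: [-3.1, 3.1], [-0.84, 2.19], [0.05, 2.79], [-1.13, 4.28], [0.06, 2.93], [-2.69, 2.69]. Speed limits (rad/s): [2.22, 2.22, 2.79, 3.14, 3.14, 3.14].

## Interface

Orientations are given as [roll, pitch, yaw] about the fixed x, y, z axes, in that order (R = Rz(yaw) Ry(pitch) Rx(roll)).
In Python, from cell import env, viewer, ticket, search_frame gives the robot as it stands.
- The arm moves only by the shell command python3 -m inch 'ROWS'. ROWS is a JSON object of lists of equal length, an entry for each row: "hand": the opening, from 0 (shut) to 1 (fully open); "delta_pos": the shift along the tool's x, y, z in cm, a list of three; "turn": the turn about the tool's z in rad. A call has 1 to 20 rows; each row shifts and turns the commanded pose from where the row before left it, along the tool's axes as they then stand; what a row does not reach is not made up. A row lasts 1/10 s, in which the tool goes at most 50 mm and 8.59 degrees, less where a joint would pass 70% of its speed; a pose out of reach is approached as far as the arm can. A call is refused whole if a number of a shift passes 5 or a number of a turn 0.15, either way. A call with a gripper value outside its range is refused whole. The fingers move at their own pace and stop on an object; the grip force is fixed at half the most. Time passes only in rows, so rows that do not move let the fingers close. It gives the time, the measured TCP pose, the force and the opening at its end, in the units of the state.
- env.state(): the state, without advancing time (a new reading comes with each control period).
- viewer.read_camera(name): name is "side" or "top" or "wrist"; returns (picture, depth): 480x640x3 uint8, blue, green, red; 480x640 float32, mm along the optical axis (not along the pixel's ray), 0 where there is no reading.
- viewer.get_calibration(name): a dict with "fx", "fy", "cx", "cy" (pixels), "k1" (the pictures are not rectified: a ray, as slopes to the right and down, at radius r is drawn at 1 + k1 r^2 times it, then the intrinsics apply), "T" (4x4, takes a point from camera to world coordinates). Camera axes: x right, y down, z forward; pixel columns grow to the right and rows downward; lengths in mm; the calibration is good to about 2 mm. A picture is of the moment at which its call begins: read the wrist's pose just before it. get_calibration takes no time and is no camera call; for the wrist camera it gives the pose at the moment of the call.
- ticket.job_done(): hands the job in, once; it reports no verdict.
Trained networks look in the newest picture that a camera, given by its name, has taken for a name from the list of things; names that differ only in an ending like _2 or _b are one class to them, and where a whole thing is asked for, a point or a joint stands for the part that bears it (a point fixed in the world has none). Each returns a list of dicts, best first, with "p" (0 to 1); they miss things now and then, are a little off and sometimes report something else, mostly with a low value. They report only what shows in the picture. A call takes as long as a camera call.
- search_frame(camera, label): "centre" ([column, row] in pixels, amid what is visible of it).
The state is a dict: "t": time; "joints": joint angles; "qvel": joint speeds; "tau": joint torques, N m; "eef_pos": TCP position; "tcp_rot": TCP orientation; "ft_force": force on the tool from outside, world axes, zero at the start; "moment": the same for the moment, N m; "opening": opening from 0.0 (shut) to 1.0 (fully open).
Only numpy, scipy, OpenCV 4.12 (cv2) and the standard library are available. Lean on these libraries where they do the work, as an engineer would, in place of code of your own. Each camera call takes 0.05 s, during which the arm holds its last target.

## Task

The twelve-sided screw lid stands on edge in the rack of washed lids: take it out and lay it flat, grip bar up, on the free table between rack and jar. Then take it by the bar, set it level on the jar in the holder, turn it back (anticlockwise) until you feel it drop into the thread, if it has not done so at once, and screw it forward (clockwise) fully home to the stop. Let go, and leave the other goods where they stand.

Things in the scene. Friction and masses are not known exactly. Their poses are not given: they have to be found in the camera images.
- lid: Grey plastic screw lid, 90 g: a twelve-sided cap 68 mm across flats, 29 mm high, open below, a grip bar on top. Origin: centre of the open underside; z out through the top; flat sides face +-x and +-y. At first it stands on edge in the rack, axis 40 mm above the table: z level along the rack's +x (away from the robot), y level, -x up. Inside its rim, 3 lugs, 120 degrees apart.
- lid_grip (a point): Middle of the lid's grip bar: on the lid's axis, 42 mm from its underside. The bar stands 26 mm high on the lid's 29 mm cap (55 mm in all), is 60 mm long (along y, like the lid's y) and 14 mm thick (along x). Axes as the lid's.
- rack: Low steel rack for washed lids, fixed: base 130 mm (x) by 46 mm (y), 6 mm thick, four cross rails 16 mm higher making two slots. Narrower than the lid, so fingers pass on both sides (y) and take the lid by its flat sides. Origin: centre of the underside; the lid's slot is at x = +35 mm, the other is empty. Midway to the jar, 0.50 to 0.63 m straight ahead of the robot, the table is free.
- holder: Dark steel jar holder fixed to the table, base 150 by 110 mm, two jaws up to 52 mm high. It grips a white jar 90 mm in diameter, which cannot move or turn; its shoulder is 102 mm above the table. Origin: centre of the underside, below the jar's axis; z up.
- mouth (a point): On the jar's axis, level with the top of its neck thread, 117.5 mm above the table. The neck, 48 mm thick, coned above to 38 mm, ends 9 mm above this point and fits the lid with 1.2 mm play all round. Thread: 3 equal starts 120 degrees apart, right-handed; the way the jar is turned is not told and must be felt. This point does not turn with the jar.
- thread_drop (a point): On the jar's axis, 8.5 mm below the mouth point: where the lid's underside comes when its lugs have dropped into the gaps between the threads. Before, the underside is 1 mm below the mouth point (lugs on the thread) or 2 mm above it (lugs on the stops). Anticlockwise from above, the gap comes within 100 degrees and is 22 degrees wide; clockwise, the lid jams on a stop.
- thread_home (a point): On the jar's axis, 13.6 mm below the mouth point: where the lid's underside is when screwed fully home. After the drop the lid turns clockwise from above by 80 to 102 degrees, sinking 0.075 mm per degree along the thread, to a hard stop. The thread turns freely and holds itself; nothing is to be tightened beyond the stop.
- can: Upright food can, 74 mm diameter, 110 mm high, bystander. Origin: centre of the underside.
- packet: Upright cardboard packet, 50 x 120 x 160 mm, bystander. Origin: centre of the underside.
- bottle: Amber bottle, 68 mm diameter, 200 mm high, bystander. Origin: centre of the underside.
- spare_jar: Closed jar, 72 mm diameter, 100 mm high, bystander. Origin: centre of the underside.
- small_lid: Small round steel lid lying flat, 52 mm diameter, 14 mm high, without a bar, bystander. Origin: centre of the underside.
- flat_can: Low food can, 84 mm diameter, 45 mm high, bystander. Origin: centre of the underside.
- spoon: Steel spoon with a wooden handle, lying flat, 200 mm long, bystander. Origin: near its middle.

How it is judged (in metres and radians):
On the way, in this order (a step that is already met when the one before it is completed fails the run):
1. the lid lies flat on the table, bar up, let go (height (world z) of lid below 0.006 m and angle between lid's own z axis and vertical below 0.1 rad and contact force between the fingers and lid below 0.3 N), for 0.2 s.
2. the lid has dropped into the thread on the jar (z of lid in the frame of mouth between -0.02 and -0.007 m and horizontal distance between lid and mouth below 0.004 m and angle between lid's own z axis and vertical below 0.09 rad), for 0.1 s.
At the end, for the whole second after the job is handed in: The lid is on the jar, level within 5 degrees, centred within 4 mm and screwed home: its underside at least 12.5 mm below the mouth point (13.6 mm is the stop, so within about 15 degrees of it), at rest and let go (z of lid in the frame of mouth between -0.0165 and -0.0125 m and horizontal distance between lid and mouth below 0.004 m and angle between lid's own z axis and vertical below 0.09 rad and linear speed of lid below 0.02 m/s and contact force between the fingers and lid below 0.3 N); the robot touches nothing.
It fails at once if a bystander is moved more than 30 mm (distance of any of can, packet, bottle, spare_jar, small_lid, flat_can, spoon from where it was at the start of the episode above 0.03 m).
It also fails if it takes over 69 s, if anything falls off the work surface, if the arm or the gripper's body presses on something with over 40 N, if the wrist force passes 120 N, or if a joint passes its speed limit or range.

## Working session

There is one attempt and no reset: what is moved stays moved. The work goes in short steps, Python scripts to look and compute and a shell command to move; the robot and the scene stay as the last step left them, time stands still between calls to the robot, and variables do not carry over. Pictures are saved under pics/ and viewed, and the job is handed in when it is done.

```bash
ls; mkdir -p pics
python3 - <<'E'
from cell import env, viewer, ticket, search_frame
import cv2, numpy as np
print(env.state())
for n in ("side","top","wrist"):
    p,d=viewer.read_camera(n); cv2.imwrite(f"pics/{n}0.png",p); np.save(f"pics/{n}0.npy",d)
    c=viewer.get_calibration(n); print(n,c)
    for l in ("lid","lid_grip","rack","holder"):
        print(n,l,[(r['centre'],round(r['p'],2)) for r in search_frame(n,l)][:3])
E
```

```text
pics
{'t': 0.0, 'joints': array([ 1.11439328e+00,  4.91537001e-01,  1.55945430e+00,  2.54554384e-06,
        1.09168416e+00, -1.05656348e-01]), 'qvel': array([ 0.00069701, -0.00017115,  0.00158382, -0.0002706 ,  0.00121458,
        0.00075344]), 'tau': array([ 1.46966773e-03, -6.12631989e+01, -2.58191925e+01,  6.93211821e-02,
        4.80166334e-02, -8.11672999e-05]), 'eef_pos': array([214.69033535, 586.80012635, 291.67404597]), 'tcp_rot': array([-3.14051613e+00, -1.16437506e-04,  2.79084471e+00]), 'ft_force': array([ 0.0189776 , -0.47137219, -0.25703662]), 'moment': array([ 0.02096568,  0.00299233, -0.06143571]), 'opening': 0.9970491747577644}
side {'fx': 491.87690842259417, 'fy': 491.87690842259417, 'cx': 322.863017216005, 'cy': 240.3028479226312, 'k1': -0.10328251935591269, 'T': array([[ 7.75111153e-01, -4.62646442e-01,  4.30303347e-01,
         1.43886966e+00],
       [-6.31780715e-01, -5.59472496e-01,  5.36510628e-01,
        -7.31298676e+02],
       [-7.47184542e-03, -6.87712728e-01, -7.25944471e-01,
         1.06998980e+03],
       [ 0.00000000e+00,  0.00000000e+00,  0.0000000
[... 716 characters left out ...]
d [([401.8, 266.2], 0.87), ([242.6, 279.1], 0.33)]
top lid_grip [([401.0, 262.9], 0.61)]
top rack []
top holder [([245.3, 279.1], 0.83)]
wrist {'fx': 342.815942310455, 'fy': 342.815942310455, 'cx': 325.05046027744896, 'cy': 246.5040903590497, 'k1': -0.05377975485653379, 'T': array([[ 3.43469955e-01,  9.04549818e-01,  2.52622281e-01,
         1.42785000e+02],
       [ 9.39163000e-01, -3.31130831e-01, -9.12427064e-02,
         6.12314965e+02],
       [ 1.11745247e-03,  2.68592628e-01, -9.63253213e-01,
         3.84822651e+02],
       [ 0.00000000e+00,  0.00000000e+00,  0.00000000e+00,
         1.00000000e+00]])}
wrist lid [([277.1, 392.3], 0.22)]
wrist lid_grip []
wrist rack []
wrist holder []
```

View pics/top0.png

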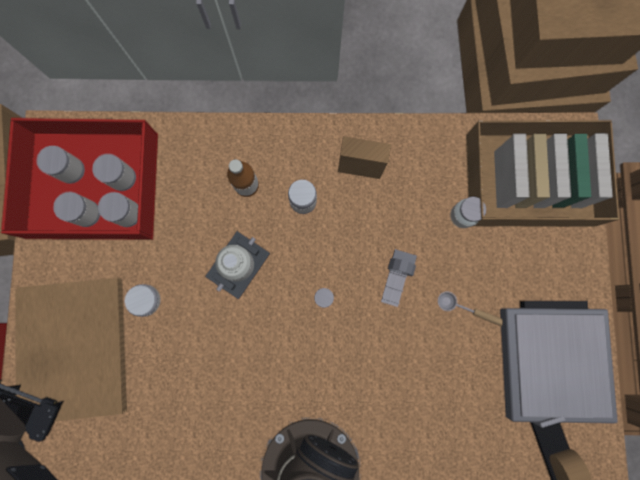

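View pics/side0.png

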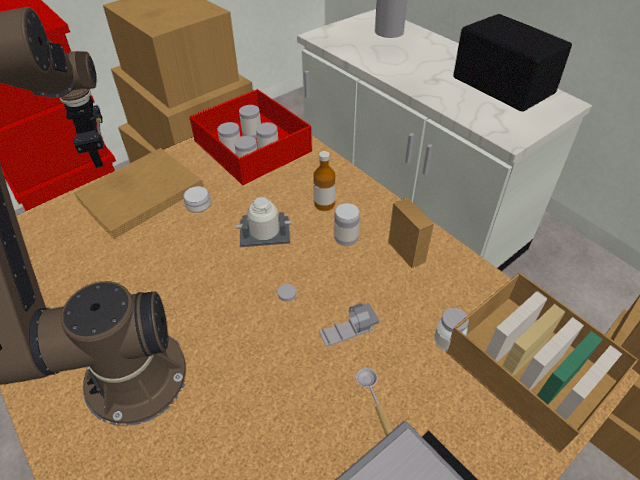

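```bash
cat > h.py <<'E'
import numpy as np, cv2
from cell import env, viewer, search_frame
def cloud(n,d,c=None):
    c=c or viewer.get_calibration(n)
    v,u=np.mgrid[0:480,0:640].astype(float)
    K=np.array([[c['fx'],0,c['cx']],[0,c['fy'],c['cy']],[0,0,1]])
    pts=cv2.undistortPoints(np.stack([u.ravel(),v.ravel()],1)[:,None],K,np.array([c['k1'],0,0,0.])).reshape(480,640,2)
    P=np.concatenate([pts*d[...,None],d[...,None]],2)
    W=P@c['T'][:3,:3].T+c['T'][:3,3]
    W[d<=0]=np.nan
    return W
def proj(n,P,c=None):
    c=c or viewer.get_calibration(n)
    K=np.array([[c['fx'],0,c['cx']],[0,c['fy'],c['cy']],[0,0,1]])
    Ti=np.linalg.inv(c['T']); 
    return cv2.projectPoints(np.asarray(P,float).reshape(-1,3),cv2.Rodrigues(Ti[:3,:3])[0],Ti[:3,3],K,np.array([c['k1'],0,0,0.]))[0][:,0]
E
python3 - <<'E'
from h import *
for n in ("top","side"):
    W=cloud(n,np.load(f"pics/{n}0.npy")); np.save(f"pics/{n}0W.npy",W)
    pts={"top":[(401,265),(401,280),(320,240),(243,279),(245,290)],"side":[(363,314),(337,333),(266,237),(500,300)]}[n]
    for u,v in pts: print(n,u,v,W[v,u].round(1))
E
```

```text
top 401 265 [ 516.1 -231.3   75.1]
top 401 280 [ 481.6 -242.     5.4]
top 320 240 [ 5.90e+02 -2.43e+01  1.00e-01]
top 243 279 [481.7 179.3  26.7]
top 245 290 [453.9 177.8  -5.1]
side 363 314 [ 510.3 -250.6   74.5]
side 337 333 [ 454.7 -219.4    7.2]
side 266 237 [501.4 161.1  21.8]
side 500 300 [ 827.1 -434.    47.4]
```

Run:
```python
from h import *
a=cv2.imread('pics/top0.png')[235:315,365:445]; b=cv2.imread('pics/side0.png')[290:355,310:390]
c=cv2.imread('pics/top0.png')[225:305,195:275]
o=[cv2.resize(x,(400,400),interpolation=cv2.INTER_CUBIC) for x in (a,c)]
cv2.imwrite('pics/crop.png',np.hstack(o))
cv2.imwrite('pics/crops.png',cv2.resize(b,(640,520),interpolation=cv2.INTER_CUBIC))
W=np.load('pics/top0W.npy');S=np.load('pics/side0W.npy')
for nm,A in (("top",W),("side",S)):
    x,y,z=A[...,0],A[...,1],A[...,2]
    roi=(x>400)&(x<620)&(y>-320)&(y<-180)
    for lo,hi in ((3,14),(14,30),(30,60),(60,90)):
        m=roi&(z>lo)&(z<hi); q=A[m][:,:2].astype(np.float32)
        if len(q)>5: print(nm,"rack",lo,hi,len(q),A[m].mean(0).round(1),cv2.minAreaRect(q))
    roi=(x>420)&(x<620)&(y>70)&(y<260)
    for lo,hi in ((3,14),(40,60),(95,106),(110,130)):
        m=roi&(z>lo)&(z<hi); q=A[m][:,:2].astype(np.float32)
        if len(q)>5: print(nm,"holder",lo,hi,len(q),A[m].mean(0).round(1),cv2.minAreaRect(q))
```

```text
top rack 3 14 740 [ 482.7 -234.7    5.7] ((509.78289794921875, -249.8377685546875), (138.44435119628906, 216.74050903320312), 89.50813293457031)
top rack 14 30 92 [ 475.  -226.5   20.9] ((466.27947998046875, -222.9547576904297), (59.26689910888672, 84.16979217529297), 73.10908508300781)
top rack 30 60 264 [ 536.4 -240.3   47.7] ((527.4027099609375, -240.5596923828125), (68.07829284667969, 54.98870849609375), 73.27320861816406)
top rack 60 90 240 [ 515.1 -236.2   69.9] ((514.8499145507812, -236.42324829101562), (58.094696044921875, 30.082733154296875), 74.40751647949219)
top holder 3 14 996 [516.9 164.9   8.4] ((520.5242919921875, 165.14894104003906), (197.54412841796875, 189.7446746826172), 0.09374945610761642)
top holder 40 60 360 [518.6 194.8  50.5] ((518.1002197265625, 191.761962890625), (74.50299072265625, 164.7691192626953), 56.30470275878906)
top holder 95 106 343 [519.9 194.8 100.1] ((520.8009643554688, 198.00839233398438), (80.65413665771484, 80.4451675415039), 1.0135470628738403)
top holder 110 130 387 [521.6 196.9 122.5] ((522.5638427734375, 197.29852294921875), (56.6867294
[... 493 characters left out ...]
23 [ 510.3 -241.2   69.6] ((512.2110595703125, -236.78404235839844), (56.44453811645508, 30.363237380981445), 73.9726791381836)
side holder 3 14 562 [505.6 162.6   9.1] ((521.4758911132812, 163.80120849609375), (186.5386962890625, 197.52593994140625), 89.28369140625)
side holder 40 60 329 [511.4 183.7  49.7] ((514.4966430664062, 191.76666259765625), (79.72681427001953, 161.24588012695312), 57.94362258911133)
side holder 95 106 191 [510.2 182.  100. ] ((513.5009765625, 187.98977661132812), (61.264217376708984, 78.41239929199219), 59.471317291259766)
side holder 110 130 219 [516.2 192.1 121.9] ((520.5406494140625, 199.24317932128906), (59.029075622558594, 52.418968200683594), 54.3296012878418)
```

View pics/crop.png

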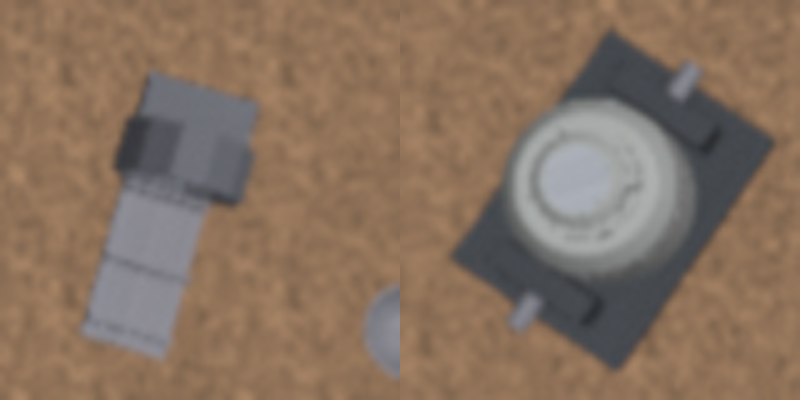

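View pics/crops.png

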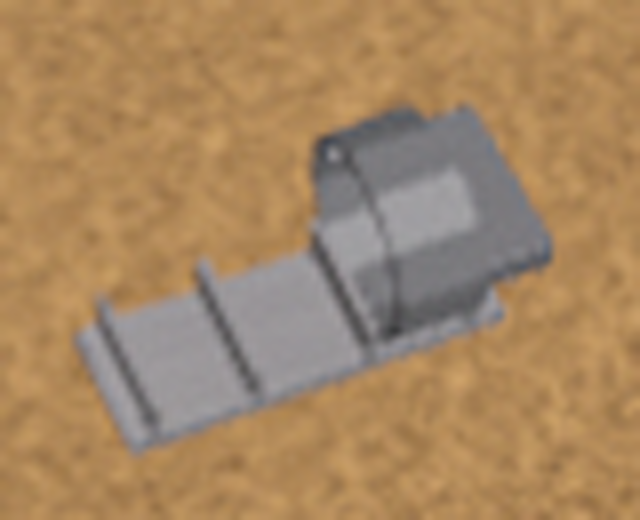

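```bash
python3 -m inch '{"hand":[1,1,1,1,1,1,1,1,1,1],"delta_pos":[[-4,-1,0],[-4,-1,0],[-4,-1,0],[-4,-1,0],[-4,-1,0],[-4,-1,0],[-4,-1,0],[-4,-1,0],[-4,-1,0],[-4,-1,0]],"turn":[0,0,0,0,0,0,0,0,0,0]}'
python3 -m inch '{"hand":[1,1,1,1,1,1,1,1,1,1,1,1,1],"delta_pos":[[-1.26,-4.39,0],[-1.26,-4.39,0],[-1.26,-4.39,0],[-1.26,-4.39,0],[-1.26,-4.39,0],[-1.26,-4.39,0],[-1.26,-4.39,0],[-1.26,-4.39,0],[-1.26,-4.39,0],[-1.26,-4.39,0],[-1.26,-4.39,0],[-1.26,-4.39,0],[-1.26,-4.39,0]],"turn":[0,0,0,0,0,0,0,0,0,0,0,0,0]}'
python3 -m inch '{"hand":[1,1,1],"delta_pos":[[0,0,4],[0,0,4],[0,0,0]],"turn":[-0.07,0,0]}'
cat >> h.py <<'E'
def tool():
    s=env.state(); return s
def need(P,yaw=None):
    """tool-axes shift in cm and turn to bring TCP to P"""
    s=env.state(); y=s['tcp_rot'][2]
    from scipy.spatial.transform import Rotation as R
    M=R.from_euler('xyz',s['tcp_rot']).as_matrix()
    d=M.T@(np.array(P)-s['eef_pos'])/10
    print('t',round(s['t'],2),'pos',s['eef_pos'].round(1),'rot',s['tcp_rot'].round(4),'need cm',d.round(2),'turn',None if yaw is None else round(-((yaw-y+np.pi)%(2*np.pi)-np.pi),3))
def snap(n,name,show=True):
    c=viewer.get_calibration(n); p,d=viewer.read_camera(n)
    cv2.imwrite(f'pics/{name}.png',p); W=cloud(n,d,c); np.save(f'pics/{name}W.npy',W); return p,W,c
E
python3 - <<'E'
from h import *
need((513.5,-236.5,110),2.862)
p,W,c=snap('wrist','w1')
x,y,z=W[...,0],W[...,1],W[...,2]
roi=(x>400)&(x<620)&(y>-320)&(y<-180)
for lo,hi in ((3,10),(17,27),(30,60),(60,90),(71,80)):
    m=roi&(z>lo)&(z<hi); q=W[m][:,:2].astype(np.float32)
    if len(q)>5: print(lo,hi,len(q),W[m].mean(0).round(1),cv2.minAreaRect(q))
E
```

```text
t: 1.75
eef_pos: [557.3, 354.4, 292.3]
tcp_rot: [3.141, 0.0, 2.791]
ft_force: [-0.3, 0.6, 0.6]
opening: 0.994
t: 3.05
eef_pos: [513.3, -238.6, 292.4]
tcp_rot: [3.142, 0.0, 2.791]
ft_force: [1.0, 0.7, -0.1]
opening: 0.999
t: 3.35
eef_pos: [512.2, -236.3, 208.3]
tcp_rot: [3.139, -0.007, 2.86]
ft_force: [-0.6, 0.4, 0.6]
opening: 0.999
t 3.35 pos [ 512.2 -236.3  208.3] rot [ 3.1394 -0.0073  2.8598] need cm [-0.2  -0.01  9.83] turn -0.002
3 10 4895 [ 458.3 -221.1    6.2] ((466.13128662109375, -223.2790069580078), (46.089630126953125, 102.03273010253906), 73.47016143798828)
17 27 988 [ 471.6 -225.    21.5] ((468.4732666015625, -223.81851196289062), (61.05150604248047, 90.92868041992188), 73.86334991455078)
30 60 1976 [ 533.  -243.3   48.6] ((525.763427734375, -240.9457550048828), (68.14405822753906, 55.172969818115234), 73.20027160644531)
60 90 3040 [ 512.8 -237.2   70.6] ((513.6329956054688, -237.15013122558594), (56.18321990966797, 29.96662712097168), 73.04916381835938)
71 80 1648 [ 513.  -237.    73.6] ((513.489990234375, -237.03750610351562), (35.06757736206055, 29.696699142456055), 73.2848892211914)
```

View pics/w1.png

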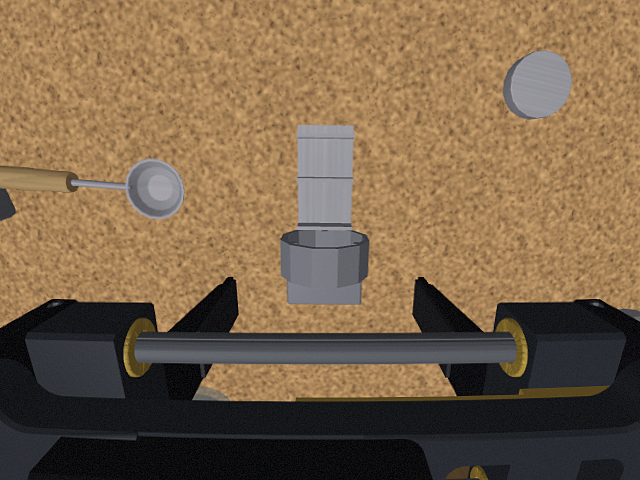

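```bash
python3 -m inch '{"hand":[1,1,1,1,0,0,0,0,0,0],"delta_pos":[[0.1,0.05,3.3],[0,0,3.3],[0,0,3.2],[0,0,0],[0,0,0],[0,0,0],[0,0,0],[0,0,0],[0,0,0],[0,0,0]],"turn":[0.01,0,0,0,0,0,0,0,0,0]}'
```

```text
t: 4.4
eef_pos: [513.3, -236.1, 115.4]
tcp_rot: [-3.141, 0.002, 2.851]
ft_force: [-1.7, 1.1, 8.8]
opening: 0.711
```

```bash
python3 -m inch '{"hand":[0,0,0,0,0,0,0,0,0,0,0],"delta_pos":[[0,0,-0.5],[0,0,-0.5],[0,0,0],[0.5,0,0],[0.5,0,0],[0.5,0,0],[0.5,0,0],[0.5,0,0],[0.5,0,0],[0,0,0],[0,0,0]],"turn":[0,0,0,0,0,0,0,0,0,0,0]}'
python3 - <<'E'
from h import *
p,W,c=snap('wrist','w2'); p,W,c=snap('side','s2')
a=p[270:380,300:420]; cv2.imwrite('pics/s2c.png',cv2.resize(a,(600,550),interpolation=cv2.INTER_CUBIC))
E
```

```text
t: 5.5
eef_pos: [485.2, -228.0, 124.8]
tcp_rot: [-3.141, 0.004, 2.851]
ft_force: [4.6, -1.5, 2.3]
opening: 0.712
```

View pics/w2.png

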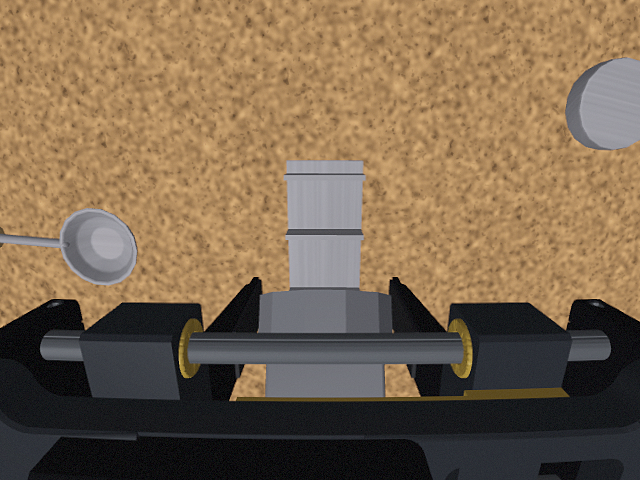

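View pics/s2c.png

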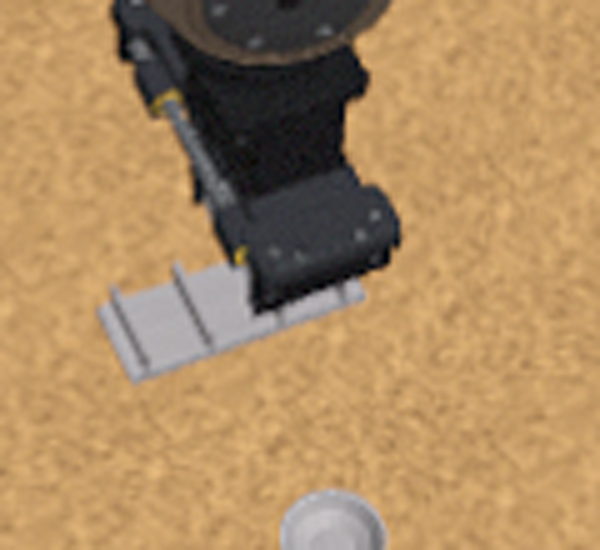

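Run:
```python
from h import *
W=np.load('pics/w2W.npy')
y=-0.2915  # rack x dir
ux=np.array([np.cos(y),np.sin(y),0])
for v in (292,296,300,305,310,315,320,326,365,372,380,388,395): 
    q=W[v,325]; print(v,(q[:2]@ux[:2]).round(1),q[2].round(1))
print(np.array([513.3,-236.1])@ux[:2],np.array([485.2,-228.])@ux[:2])
```

```text
292 514.3 76.4
296 516.1 76.9
300 517.7 77.5
305 519.3 79.2
310 522.1 78.5
315 523.3 80.9
320 525.4 81.6
326 527.2 83.6
365 nan nan
372 559.2 71.9
380 563.9 72.0
388 566.2 75.1
395 569.5 76.1
559.4984654537436 530.2560426497525
```

```bash
python3 -m inch '{"hand":[0,0,0,0,0],"delta_pos":[[0.4,0,0.2],[0.4,0,0.2],[0.3,0,0.1],[0,0,0],[0,0,0]],"turn":[0,0,0,0,0]}'
python3 - <<'E'
from h import *
p,W,c=snap('wrist','w3')
y=-0.2915
ux=np.array([np.cos(y),np.sin(y),0])
for v in range(290,400,5): 
    q=W[v,325]; print(v,(q[:2]@ux[:2]).round(1),q[2].round(1))
E
```

```text
t: 6.1
eef_pos: [474.5, -224.8, 119.8]
tcp_rot: [-3.141, 0.004, 2.851]
ft_force: [3.2, -2.6, 3.0]
opening: 0.708
290 502.9 69.6
295 504.8 70.8
300 506.0 73.6
305 508.4 73.5
310 509.8 75.6
315 511.6 76.9
320 513.0 78.8
325 514.6 80.3
330 516.3 81.5
335 488.5 133.2
340 488.3 136.0
345 489.7 135.9
350 490.4 137.2
355 491.7 137.5
360 493.4 137.0
365 541.8 69.9
370 544.1 70.7
375 544.8 73.6
380 547.0 74.4
385 nan nan
390 549.6 78.2
395 550.1 81.0
```

View pics/w3.png

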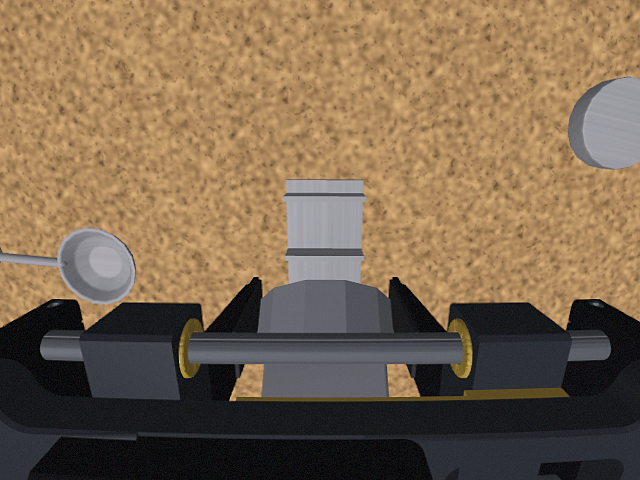

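```bash
python3 -m inch '{"hand":[0,0,0,0,0,0,0,0,0,0],"delta_pos":[[-0.3,0,-4],[0,0,-4],[-0.5,4,0],[-0.5,4,0],[-0.5,4,0],[-0.5,4,0],[-0.5,4,0],[0,2,0],[0,0,0],[0,0,0]],"turn":[0,0,0,0,0,0,0,0,0,0]}'
python3 - <<'E'
from h import *
W=np.load('pics/top0W.npy')
for u,v in ((324,298),(302,190),(303,205),(245,180),(236,165),(360,155)): print(u,v,W[v,u].round(0))
p,W,c=snap('wrist','w4')
y=-0.2915
ux=np.array([np.cos(y),np.sin(y),0])
for v in range(270,335,5): 
    q=W[v,325]; print(v,(q[:2]@ux[:2]).round(1),q[2].round(1))
E
```

```text
t: 7.15
eef_pos: [562.9, -21.3, 198.8]
tcp_rot: [-3.141, -0.002, 2.852]
ft_force: [0.5, 0.4, -1.8]
opening: 0.71
324 298 [433. -35.  13.]
302 190 [705.  23. 105.]
303 205 [666.  20. 104.]
245 180 [721. 163. 142.]
236 165 [743. 177. 199.]
360 155 [ 780. -121.  162.]
270 571.8 0.0
275 576.4 0.3
280 581.7 -0.8
285 527.0 147.3
290 529.4 147.5
295 530.7 150.0
300 532.7 151.0
305 534.5 152.4
310 536.5 153.3
315 537.6 156.0
320 538.9 157.9
325 541.1 158.4
330 542.7 159.7
```

View pics/w4.png

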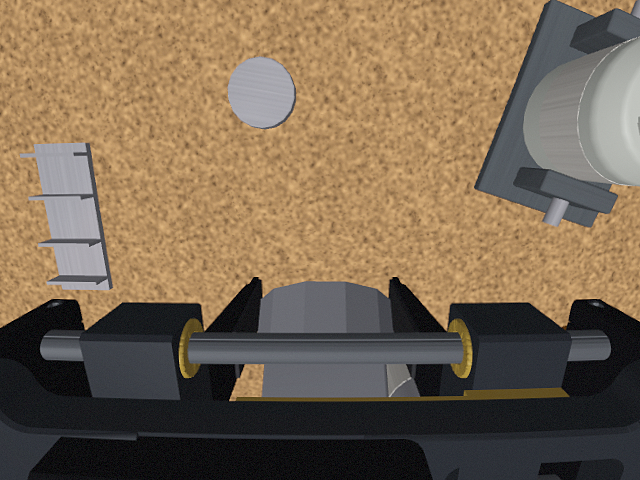

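```bash
python3 -m inch '{"hand":[0,0,0,0,0,0,0,0,0,0],"delta_pos":[[0,0,3],[0,0,3],[0,0,2],[0,0,1],[0,0,0],[0.75,0,0.35],[0.55,0,0.4],[0.5,0,0.5],[0,0,0],[0,0,0]],"turn":[0,0,0,0,0,0,0,0,0,0]}'
python3 - <<'E'
from h import *
need((0,0,0))
p,W,c=snap('wrist','w5')
y=-0.2915
ux=np.array([np.cos(y),np.sin(y),0])
for v in range(270,335,5): 
    q=W[v,325]; print(v,(q[:2]@ux[:2]).round(1),q[2].round(1))
E
```

```text
t: 8.2
eef_pos: [546.0, -16.1, 97.6]
tcp_rot: [3.141, 0.001, 2.851]
ft_force: [-1.6, -1.4, 4.5]
opening: 0.712
t 8.2 pos [546.  -16.1  97.6] rot [3.1414e+00 1.2000e-03 2.8510e+00] need cm [ 52.79 -14.1    9.7 ] turn None
270 518.7 0.1
275 507.1 39.8
280 508.6 42.2
285 510.7 43.0
290 511.8 46.4
295 513.4 48.4
300 514.6 51.2
305 516.5 52.1
310 517.6 54.9
315 518.9 57.1
320 519.6 60.2
325 522.2 59.7
330 523.3 61.9
```

View pics/w5.png

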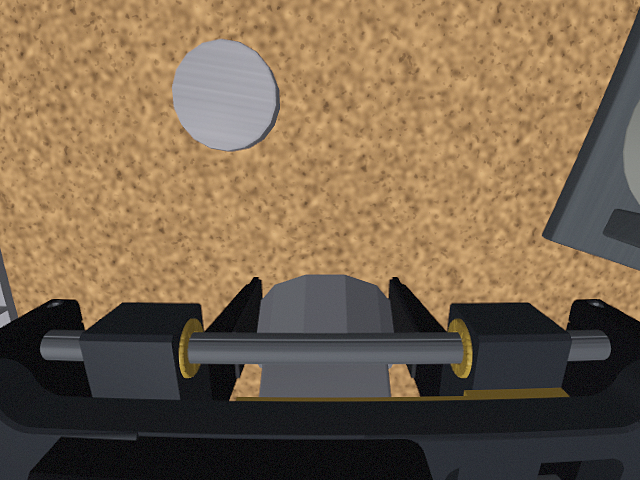

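```bash
python3 -m inch '{"hand":[0,0,0,0,0,0],"delta_pos":[[0.45,0,0.3],[0.4,0,0.4],[0.3,0,0.5],[0.1,0,0.3],[0,0,0],[0,0,0]],"turn":[0,0,0,0,0,0]}'
python3 - <<'E'
from h import *
p,W,c=snap('wrist','w6')
y=-0.2915
ux=np.array([np.cos(y),np.sin(y),0])
for v in range(265,395,5): 
    q=W[v,325]; print(v,(q[:2]@ux[:2]).round(1),q[2].round(1))
E
```

```text
t: 8.85
eef_pos: [533.8, -12.4, 81.8]
tcp_rot: [3.142, -0.001, 2.851]
ft_force: [-1.8, -0.7, 4.7]
opening: 0.709
265 497.1 0.6
270 494.8 15.3
275 495.6 20.1
280 496.6 24.2
285 497.8 27.5
290 498.4 31.9
295 499.5 34.9
300 500.5 38.0
305 501.5 40.9
310 504.4 39.7
315 506.5 40.3
320 509.1 39.9
325 511.5 40.0
330 514.5 38.9
335 484.4 95.2
340 484.8 97.0
345 484.9 99.2
350 485.8 100.0
355 487.7 99.2
360 488.5 100.2
365 528.8 44.2
370 nan nan
375 529.5 50.3
380 530.6 52.2
385 531.3 54.5
390 531.3 57.6
```

View pics/w6.png

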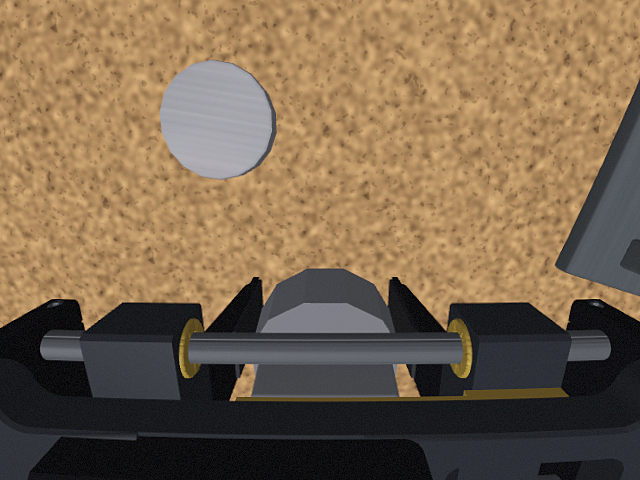

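```bash
python3 -m inch '{"hand":[1,1,1,1,1,1,1],"delta_pos":[[0,0,0],[0,0,0],[0,0,0],[0,0,0],[0,0,-4],[0,0,-4],[0,0,-4]],"turn":[0,0,0,0,0,0,0]}'
python3 - <<'E'
from h import *
p,W,c=snap('wrist','w7')
need((0,0,0))
x,y,z=W[...,0],W[...,1],W[...,2]
roi=(x>440)&(x<620)&(y>-100)&(y<90)
for lo,hi in ((3,22),(24,34),(45,62)):
    m=roi&(z>lo)&(z<hi); q=W[m][:,:2].astype(np.float32)
    if len(q)>5: print(lo,hi,len(q),W[m].mean(0).round(1),np.nanstd(z[m]),cv2.minAreaRect(q))
E
```

```text
t: 9.6
eef_pos: [534.1, -12.6, 202.9]
tcp_rot: [-3.142, -0.001, 2.851]
ft_force: [-0.1, 0.3, 0.5]
opening: 0.999
t 9.65 pos [535.8 -12.8 208.8] rot [3.1405 0.0071 2.851 ] need cm [ 51.84 -14.15  20.49] turn None
3 22 1441 [460.8 -28.6  13.6] 2.6664058704635805 ((493.7618408203125, -23.655357360839844), (120.76068115234375, 58.83527755737305), 13.589234352111816)
24 34 3408 [539.8 -14.6  29.1] 0.9370362558532712 ((544.56201171875, -16.04193115234375), (68.07902526855469, 67.75550842285156), 72.99530792236328)
45 62 1666 [543.3 -15.7  54.1] 2.37005402002275 ((544.417724609375, -16.047115325927734), (59.5321159362793, 14.409899711608887), 73.35755157470703)
```

View pics/w7.png

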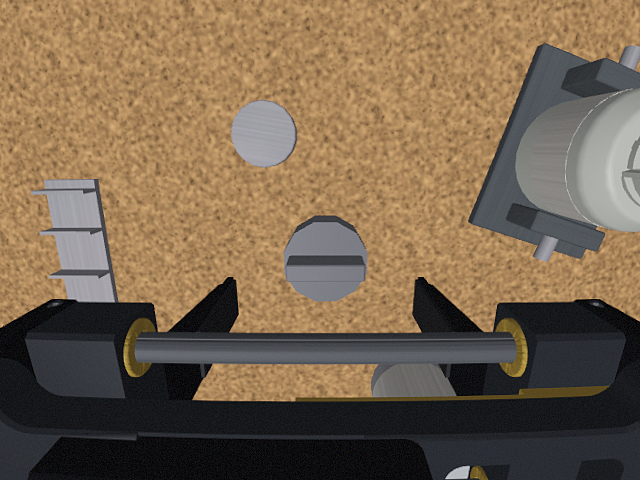

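```bash
python3 -m inch '{"hand":[1,1,1,1,1,1,1,1,1,1,1,1],"delta_pos":[[-1.1,0,0],[0,0,0],[0,0,0],[0,0,0],[0,0,0],[0,0,0],[0,0,0],[0,0,0],[0,0,0],[0,0,0],[0,0,0],[0,0,0]],"turn":[0.143,0.143,0.143,0.143,0.143,0.143,0.143,0.143,0.143,0.143,0.14,0]}'
python3 - <<'E'
from h import *
need((544.5,-16.05,110),1.281)
p,W,c=snap('wrist','w8')
need((544.5,-16.05,110),1.281)
x,y,z=W[...,0],W[...,1],W[...,2]
roi=(x>480)&(x<620)&(y>-100)&(y<60)
for lo,hi in ((24,34),(45,62)):
    m=roi&(z>lo)&(z<hi); q=W[m][:,:2].astype(np.float32)
    if len(q)>5: print(lo,hi,len(q),cv2.minAreaRect(q))
roi=(x>420)&(x<620)&(y>100)&(y<290)
for lo,hi in ((98,106),(112,130),(123,130)):
    m=roi&(z>lo)&(z<hi); q=W[m][:,:2].astype(np.float32)
    if len(q)>5: print(lo,hi,len(q),cv2.minAreaRect(q),cv2.minEnclosingCircle(q),np.nanmax(z[m]))
E
```

```text
t: 10.85
eef_pos: [544.8, -15.8, 201.5]
tcp_rot: [-3.141, -0.0, 1.279]
ft_force: [-0.0, 0.0, -0.5]
opening: 1.002
t 10.85 pos [544.8 -15.8 201.5] rot [-3.1414e+00 -1.0000e-04  1.2787e+00] need cm [-0.03 -0.02  9.15] turn -0.002
t 10.9 pos [544.8 -15.8 201.5] rot [-3.1414 -0.      1.2838] need cm [-0.03 -0.02  9.15] turn 0.003
24 34 4161 ((545.100830078125, -16.540443420410156), (68.14163970947266, 68.09192657470703), 13.39094352722168)
45 62 1515 ((545.1902465820312, -16.265626907348633), (59.86263656616211, 13.863740921020508), 73.62696075439453)
```

View pics/w8.png

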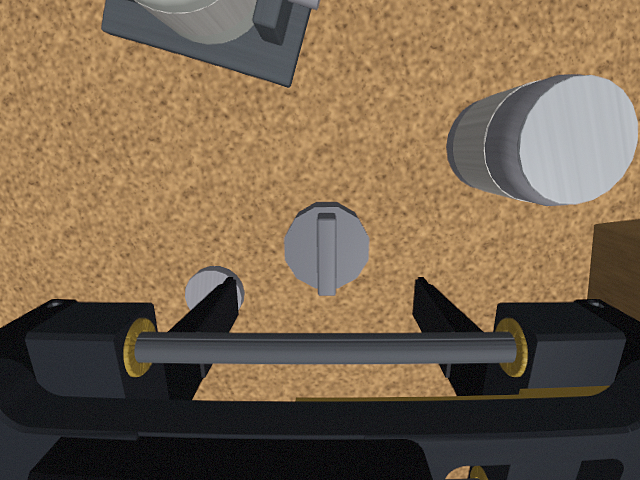

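```bash
python3 -m inch '{"hand":[1,1,1,1,0,0,0,0,0,0,0,0,0,0],"delta_pos":[[0,-0.03,3],[0,0,3],[0,0,3],[0,0,0.1],[0,0,0],[0,0,0],[0,0,0],[0,0,0],[0,0,0],[0,0,0],[0,0,0],[0,0,0],[0,0,0],[0,0,0]],"turn":[0,0,0,0,0,0,0,0,0,0,0,0,0,0]}'
```

```text
t: 12.3
eef_pos: [544.6, -15.7, 110.7]
tcp_rot: [-3.142, -0.0, 1.281]
ft_force: [0.4, -0.3, -0.4]
opening: 0.217
```

```bash
python3 -m inch '{"hand":[0,0,0,0],"delta_pos":[[0,0,0],[0,0,0],[0,0,0],[0,0,0]],"turn":[0,0,0,0]}'
```

```text
t: 12.7
eef_pos: [544.6, -15.7, 110.7]
tcp_rot: [3.142, -0.0, 1.281]
ft_force: [-0.3, -0.1, 0.1]
opening: 0.145
```

```bash
python3 -m inch '{"hand":[0,0,0,0,0,0,0,0],"delta_pos":[[0,0,-3],[0,0,-5],[0,0,-5],[2.6,-2.1,-4],[2.6,-2.1,0],[2.6,-2.1,0],[2.5,-2,0],[0,0,0]],"turn":[0,0,0,0,0,0,0,0]}'
python3 - <<'E'
from h import *
need((521.5,198,290))
p,W,c=snap('wrist','w9')
x,y,z=W[...,0],W[...,1],W[...,2]
roi=(x>440)&(x<620)&(y>110)&(y<290)
for lo,hi in ((98,104),(108,130),(123,130)):
    m=roi&(z>lo)&(z<hi); q=W[m][:,:2].astype(np.float32)
    if len(q)>5: print(lo,hi,len(q),cv2.minAreaRect(q),cv2.minEnclosingCircle(q),np.nanmax(z[m]))
E
```

```text
t: 13.5
eef_pos: [493.4, 107.9, 279.2]
tcp_rot: [-3.141, -0.0, 1.284]
ft_force: [-0.0, -0.6, -2.0]
opening: 0.146
t 13.5 pos [493.4 107.9 279.2] rot [-3.1408e+00 -2.0000e-04  1.2836e+00] need cm [ 9.44  0.14 -1.08] turn None
98 104 2981 ((521.1972045898438, 198.84494018554688), (76.75575256347656, 76.83004760742188), 43.88065719604492) ((521.0389404296875, 198.66815185546875), 39.15602111816406) 103.94671196710135
108 130 5330 ((520.931396484375, 198.56265258789062), (56.99704360961914, 56.904354095458984), 29.614337921142578) ((520.9991455078125, 198.5106964111328), 28.851787567138672) 129.28998961058565
123 130 3397 ((521.0362548828125, 198.3734588623047), (45.075870513916016, 44.91171646118164), 89.64447784423828) ((521.3988037109375, 199.20989990234375), 24.142932891845703) 129.28998961058565
```

View pics/w9.png

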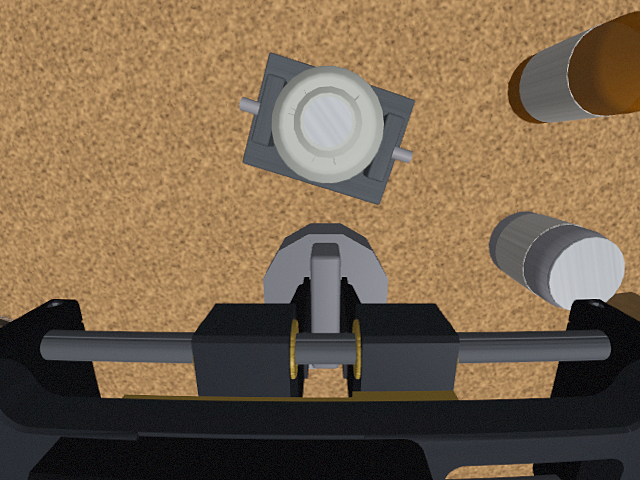

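```bash
python3 -m inch '{"hand":[0,0,0,0,0,0],"delta_pos":[[3,0,0],[3,0,0],[3,0,0],[0.5,0.1,0],[0,0,0],[0,0,0]],"turn":[0,0,0,0,0,0]}'
python3 - <<'E'
from h import *
need((520.5,199.3,240))
E
```

```text
t: 14.15
eef_pos: [523.1, 195.1, 278.9]
tcp_rot: [-3.141, 0.0, 1.28]
ft_force: [0.4, 0.5, -0.9]
opening: 0.142
t 14.15 pos [523.1 195.1 278.9] rot [-3.1411e+00  5.0000e-04  1.2802e+00] need cm [ 0.33 -0.37  3.89] turn None
```

```bash
python3 -m inch '{"hand":[0,0,0,0,0,0,0,0],"delta_pos":[[0.33,-0.37,0],[0,0,2],[0,0,1.9],[0,0,0],[0,0,0.4],[0,0,0.4],[0,0,0],[0,0,0]],"turn":[0,0,0,0,0,0,0,0]}'
python3 - <<'E'
from h import *
need((520.5,199.3,230))
p,W,c=snap('side','s10')
a=p[160:260,210:310]; cv2.imwrite('pics/s10c.png',cv2.resize(a,(600,600),interpolation=cv2.INTER_CUBIC))
snap('wrist','w10')
E
```

```text
t: 14.95
eef_pos: [520.6, 200.4, 232.5]
tcp_rot: [3.141, -0.0, 1.281]
ft_force: [0.0, 0.7, -0.6]
opening: 0.149
t 14.95 pos [520.6 200.4 232.5] rot [ 3.1411e+00 -4.0000e-04  1.2808e+00] need cm [-0.11  0.02  0.25] turn None
```

View pics/s10c.png

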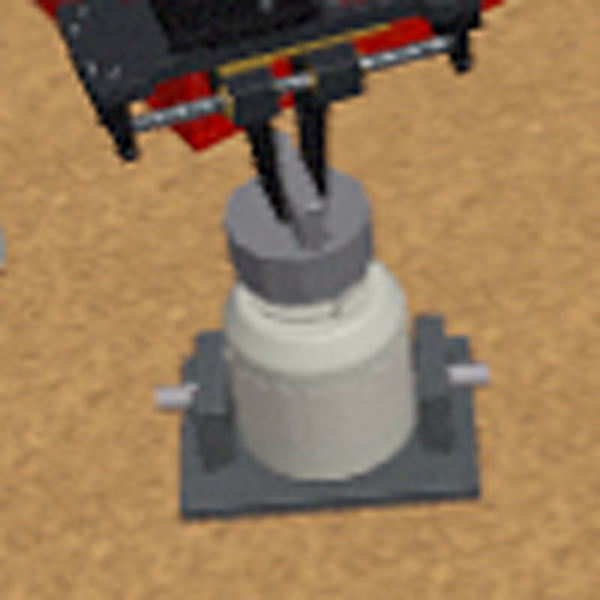

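View pics/w10.png

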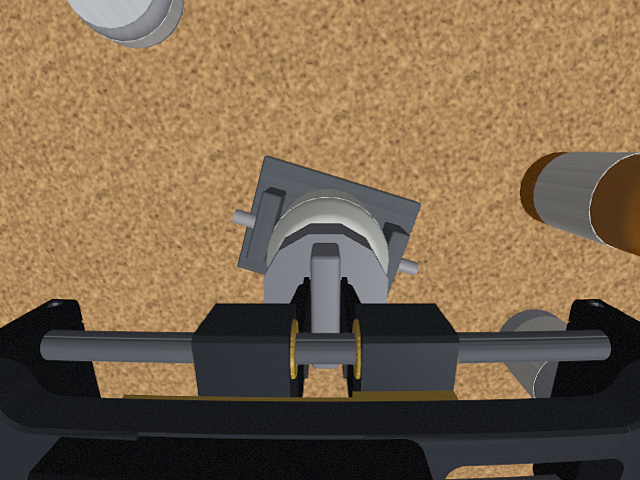

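```bash
python3 -m inch '{"hand":[0,0,0,0],"delta_pos":[[-0.1,0,0.1],[0,0,0.1],[0,0,0],[0,0,0]],"turn":[0,0,0,0]}'
python3 -m inch '{"hand":[0,0,0,0],"delta_pos":[[0,0,0.1],[0,0,0.1],[0,0,0],[0,0,0]],"turn":[0,0,0,0]}'
python3 -m inch '{"hand":[0,0,0,0],"delta_pos":[[0,0,0.1],[0,0,0.1],[0,0,0],[0,0,0]],"turn":[0,0,0,0]}'
```

```text
t: 15.45
eef_pos: [520.4, 199.4, 230.1]
tcp_rot: [3.141, -0.0, 1.281]
ft_force: [0.7, 0.1, -0.5]
opening: 0.146
t: 15.85
eef_pos: [520.4, 199.5, 228.1]
tcp_rot: [3.141, -0.0, 1.281]
ft_force: [2.2, -0.5, -1.2]
opening: 0.145
t: 16.25
eef_pos: [520.5, 199.5, 227.0]
tcp_rot: [3.14, -0.001, 1.281]
ft_force: [0.2, -1.8, 9.6]
opening: 0.148
```

```bash
for i in 1; do python3 -m inch '{"hand":[0,0,0,0,0],"delta_pos":[[0,0,0.05],[0,0,0],[0,0,0],[0,0,0],[0,0,0]],"turn":[-0.08,-0.08,-0.08,0,0]}'; done
python3 -m inch '{"hand":[0,0,0,0],"delta_pos":[[0,0,0],[0,0,0],[0,0,0],[0,0,0]],"turn":[-0.08,-0.08,0,0]}'
```

```text
t: 16.75
eef_pos: [520.6, 199.4, 226.1]
tcp_rot: [3.14, -0.0, 1.52]
ft_force: [2.1, -1.7, 5.7]
opening: 0.147
t: 17.15
eef_pos: [520.4, 199.4, 225.4]
tcp_rot: [3.141, 0.0, 1.678]
ft_force: [3.4, -2.8, -1.4]
opening: 0.143
```

```bash
python3 -m inch '{"hand":[0,0,0,0],"delta_pos":[[0,0,0.15],[0,0,0.15],[0,0,0],[0,0,0]],"turn":[0,0,0,0]}'
```

```text
t: 17.55
eef_pos: [520.5, 199.5, 222.5]
tcp_rot: [3.141, -0.0, 1.68]
ft_force: [5.3, -2.8, -2.0]
opening: 0.146
```

```bash
python3 -m inch '{"hand":[0,0,0,0],"delta_pos":[[-0.03,0.05,0.15],[0,0,0.13],[0,0,0],[0,0,0]],"turn":[0,0,0,0]}'
```

```text
t: 17.95
eef_pos: [520.6, 199.3, 219.7]
tcp_rot: [-3.141, -0.0, 1.681]
ft_force: [2.0, -1.2, 0.6]
opening: 0.146
```

```bash
python3 -m inch '{"hand":[0,0,0],"delta_pos":[[0,0,0.05],[0,0,0.05],[0,0,0]],"turn":[0,0,0]}'
```

```text
t: 18.25
eef_pos: [520.6, 199.3, 219.5]
tcp_rot: [3.141, -0.0, 1.681]
ft_force: [-0.8, -1.3, 9.1]
opening: 0.143
```

```bash
python3 -m inch '{"hand":[0,0,0,0,0],"delta_pos":[[0,0,0],[0,0,0],[0,0,0.05],[0,0,0],[0,0,0]],"turn":[0.1,0.1,0.1,0,0]}'
```

```text
t: 18.75
eef_pos: [521.0, 199.5, 219.5]
tcp_rot: [3.14, -0.001, 1.38]
ft_force: [0.4, -0.5, 12.5]
opening: 0.146
```

```bash
python3 -m inch '{"hand":[0,0,0,0,0],"delta_pos":[[0,0,0],[0,0,0],[0,0,0],[0,0,0],[0,0,0]],"turn":[0.08,0.08,0.08,0,0]}'; python3 -c "
from h import *
s=env.state();print(s['moment'],s['ft_force'],s['eef_pos'])"
```

```text
t: 19.25
eef_pos: [520.8, 199.4, 218.7]
tcp_rot: [3.141, -0.001, 1.143]
ft_force: [0.7, 0.8, 6.1]
opening: 0.144
[-0.01153384 -0.28033615 -0.0596509 ] [0.67180543 0.79449098 6.11662693] [520.84599121 199.40556499 218.66323956]
```

```bash
python3 -m inch '{"hand":[0,0,0,0,0,0],"delta_pos":[[0,0,0.04],[0,0,0.05],[0,0,0.04],[0,0,0.05],[0,0,0],[0,0,0]],"turn":[0.1,0.1,0.1,0.1,0,0]}'; python3 -c "
from h import *
s=env.state();print(s['moment'],s['ft_force'],s['eef_pos'])"
```

```text
t: 19.85
eef_pos: [520.9, 199.3, 216.9]
tcp_rot: [3.142, -0.001, 0.743]
ft_force: [1.5, -0.1, 6.6]
opening: 0.15
[-0.0738557  -0.26502863 -0.15435153] [ 1.47683623 -0.14181196  6.56518916] [520.89430539 199.34646531 216.90309029]
```

```bash
python3 -m inch '{"hand":[0,0,0,0,0,0],"delta_pos":[[0,0,0.04],[0,0,0.05],[0,0,0.04],[0,0,0.05],[0,0,0],[0,0,0]],"turn":[0.1,0.1,0.1,0.1,0,0]}'; python3 -c "
from h import *
s=env.state();print(s['moment'],s['ft_force'],s['eef_pos'])"
```

```text
t: 20.45
eef_pos: [520.9, 199.4, 215.2]
tcp_rot: [-3.141, -0.001, 0.343]
ft_force: [1.5, 1.2, 7.9]
opening: 0.147
[-0.00683464 -0.21183252 -0.19074524] [1.5336103  1.19688506 7.92782547] [520.9385303  199.41985942 215.19264257]
```

Nearly home (about 0.15 rad left); small steps watching moment.

```bash
python3 -m inch '{"hand":[0,0,0,0],"delta_pos":[[0,0,0.03],[0,0,0.02],[0,0,0],[0,0,0]],"turn":[0.06,0.06,0,0]}'; python3 -c "
from h import *
s=env.state();print(s['moment'],s['ft_force'],s['eef_pos'])"
python3 -m inch '{"hand":[0,0,0,0],"delta_pos":[[0,0,0.02],[0,0,0.02],[0,0,0],[0,0,0]],"turn":[0.05,0.05,0,0]}'; python3 -c "
from h import *
s=env.state();print(s['moment'],s['ft_force'],s['eef_pos'])"
```

```text
t: 20.85
eef_pos: [520.9, 199.4, 214.7]
tcp_rot: [-3.141, -0.001, 0.223]
ft_force: [0.8, 0.6, 7.0]
opening: 0.145
[-0.00192415 -0.17751488 -0.1380422 ] [0.8491343  0.61922529 7.00637535] [520.9274092  199.38024948 214.68230371]
t: 21.25
eef_pos: [521.1, 199.4, 214.3]
tcp_rot: [-3.141, -0.001, 0.123]
ft_force: [2.9, 1.0, 6.5]
opening: 0.141
[-0.00065242 -0.40113029 -0.01388691] [2.91258712 0.97175925 6.52336055] [521.10913173 199.42142505 214.33412231]
```

```bash
python3 -m inch '{"hand":[0,0,0,0],"delta_pos":[[0,0,0],[0,0,0.02],[0,0,0],[0,0,0]],"turn":[0.05,0.05,0,0]}'; python3 -c "
from h import *
s=env.state();print(s['moment'],s['ft_force'],s['eef_pos'])"
```

```text
t: 21.65
eef_pos: [521.2, 199.3, 214.2]
tcp_rot: [3.141, -0.002, 0.025]
ft_force: [1.9, -0.2, 7.7]
opening: 0.151
[-0.20792032 -0.31765693  0.85622568] [ 1.90739274 -0.18785233  7.74014944] [521.16337723 199.2822259  214.2320048 ]
```

```bash
python3 -m inch '{"hand":[0,0.5,0.5,0.5,0.5,0.5,0.5,0.5,0.5,0.5,0.5],"delta_pos":[[0,0,-0.05],[0,0,0],[0,0,0],[0,0,0],[0,0,0],[0,0,0],[0,0,-1],[0,0,-3],[0,0,-4],[0,0,-4],[0,0,0]],"turn":[-0.02,0,0,0,0,0,0,0,0,0,0]}'
python3 - <<'E'
from h import *
p,W,c=snap('wrist','w11')
x,y,z=W[...,0],W[...,1],W[...,2]
roi=(x>440)&(x<620)&(y>110)&(y<290)
for lo,hi in ((95,110),(125,142),(150,170)):
    m=roi&(z>lo)&(z<hi); q=W[m][:,:2].astype(np.float32)
    if len(q)>5: print(lo,hi,len(q),W[m].mean(0).round(1),np.median(z[m]),cv2.minAreaRect(q))
m=roi&(z>128)&(z<138); A=np.c_[x[m],y[m],np.ones(m.sum())]; print(np.linalg.lstsq(A,z[m],rcond=None)[0])
p,W,c=snap('side','s11')
a=p[160:260,210:310]; cv2.imwrite('pics/s11c.png',cv2.resize(a,(600,600),interpolation=cv2.INTER_CUBIC))
E
```

```text
t: 22.75
eef_pos: [521.7, 199.5, 339.9]
tcp_rot: [-3.14, -0.009, 0.041]
ft_force: [-0.1, 0.3, 0.0]
opening: 0.503
95 110 823 [546.5 197.4  99.5] 99.49091586331627 ((536.8025512695312, 198.4702911376953), (50.420719146728516, 80.7257080078125), 2.44738507270813)
125 142 3362 [522.8 198.5 132.8] 132.83892699984364 ((520.7666015625, 198.58285522460938), (67.95706939697266, 68.0727767944336), 6.616200923919678)
150 170 1176 [522.3 198.7 158.6] 158.6665272849788 ((520.7496948242188, 198.5386199951172), (59.72026824951172, 14.024832725524902), 6.953885555267334)
[3.34859188e-03 4.77325691e-03 1.30146938e+02]
```

View pics/s11c.png

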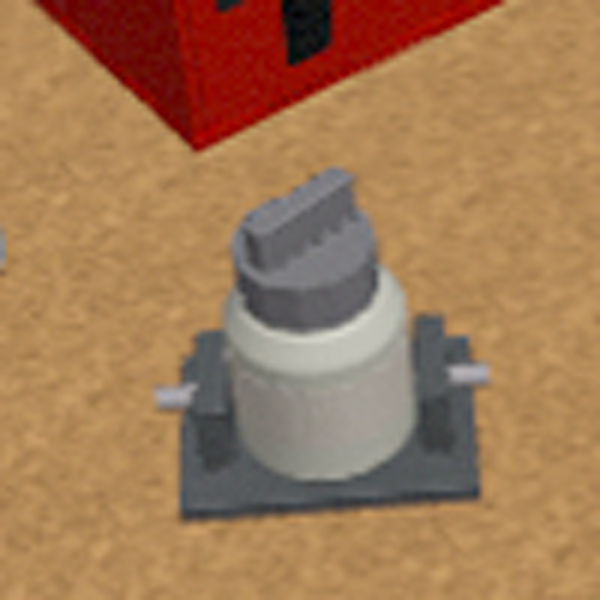

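View pics/w11.png

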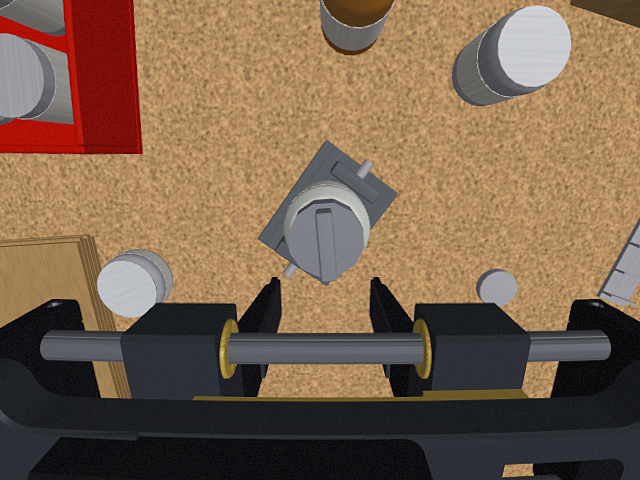

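```bash
python3 -m inch '{"hand":[0.5,0.5,0.5],"delta_pos":[[0,0,0],[0,0,0],[0,0,0]],"turn":[0,0,0]}'; python3 -c "
from cell import ticket
print(ticket.job_done())"
```

```text
t: 23.15
eef_pos: [520.7, 199.2, 333.2]
tcp_rot: [3.141, 0.002, 0.041]
ft_force: [0.4, -0.0, 0.3]
opening: 0.5
the job is handed in; nothing more can be done
None
```

The lid is on the jar and screwed home to the stop, and the job was handed in at about 23 s.

1. **Out of the rack:** I took the lid by its flat sides and tipped it over the rack rail. I then pressed its rim onto the free table and let go. It dropped the last 15 degrees or so and came to lie flat, bar up.
2. **Into the thread:** I regripped it by the bar and set it level on the jar. Turned about 23 degrees anticlockwise, it dropped. The underside came down to about 8.7 mm below the mouth point, against 8.5 mm expected.
3. **Home:** I turned it clockwise until the wrist torque jumped to about 0.86 N m. There the fingers slipped a few degrees on the bar, so I let go and drew back upward.

**Last checks, from the camera:**

| Check | Measured | Wanted |
|---|---|---|
| Underside below mouth point | about 13.7 mm | 13.6 mm (stop) |
| Off the jar axis measured before setting the lid down | about 0.3 mm | below 4 mm |
| Off level | about 0.3 degrees | below 5 degrees |

The gripper was clear, with no force on it. No check failed or disagreed. The goods seen in the last pictures looked undisturbed, but I did not measure how far they had moved.

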